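Lock the press plate onto the map binder's twin posts

TASK

Pick up the loose press plate and set it down over the binder's two headed posts so that both posts come up through its two keyholes together, then press it down against the sprung bed and slide it along its slots fully home, so that both post heads hold it down, flat; let go of it. Feel for the posts and go gently: never push the plate against the binder or its posts with more than about 35 N. Leave the other things on the desk where they are.

Things in the scene. Friction and masses are not known exactly. Their poses are not given: they have to be found in the camera images.
- plate: Press plate: loose bare-aluminium plate 56 (x) x 172 (y) x 5 mm, about 0.3 kg, lying flat on the desk; origin at the centre of its underside, z up. On its two keyholes see the points hole0 and hole1, on its grip see point rib. On the posts it is pushed towards its own -y and stops after 17 mm, when the necks meet the slots' ends.
- rib (a point): Top of the rib that stands on the middle of the plate, 45 mm above the plate's underside; the rib is 50 mm long in the plate's x, 14 mm thick in y and rises 40 mm above the plate. Pinch its upper half across y. Axes as the plate's.
- hole0 (a point): Mouth centre of one keyhole at the plate's underside, at y = -55 mm of the plate. The mouth is a rectangular through opening 17 mm (x) x 18 mm (y); from its +y side a slot 9 mm wide (x), flared 4 mm at its start to the mouth's full width, runs on 11 mm towards the plate's +y.
- hole1 (a point): Mouth centre of the other keyhole, at y = +55 mm of the plate; same size, its slot also pointing to the plate's +y.
- binder: Map binder: fixed black board 190 (x) x 250 (y) x 18 mm, reaching from x = -55 to +135 mm; origin on the desk at the middle of the two slots in which the posts stand, y along the line of the posts. A fixed stack of sheets, top 29 mm high, lies at x = 48 to 128 mm.
- bed_mid (a point): Middle of the top of the binder's sprung grey bed (80 x 218 mm), 30 mm above the desk. The bed yields straight down up to 8 mm, starting at about 10 N and stiffening by 0.8 N per mm. On it the plate is 3 mm too high to pass under the heads: keep it pressed down 3.5 to 7 mm while it slides; let go, the bed holds it up against the heads.
- post0 (a point): Point at x = -13, y = -55, z = 39 mm of the binder, at head-top height: the nearest to -x that this post's centre can stand. Its real place is 0 to 26 mm further along the binder's x, the same for both posts (one clamped bar); no reading shows it: feel or look for it. Steel post: neck diameter 6 mm, head diameter 13 mm, 7 mm tall (underside 32 mm above the desk), rim bevelled.
- post1 (a point): The same point for the other post, alike, at the binder's y = +55 mm.
- notepad: Bystander, to be left in place: sticky-note pad 76 x 76 x 14 mm lying on the binder's sheets; origin at the centre of its underside.
- stapler: Bystander, to be left in place: black stapler 40 x 140 x 45 mm, beyond the plate; origin at the centre of its underside.
- phone: Bystander, to be left in place: black phone 73 x 150 x 9 mm lying on the robot's side of the plate; origin at the centre of its underside.
- mug: Bystander, to be left in place: white mug, 82 mm wide, 95 mm high; origin at the centre of its underside.
- mouse: Bystander, to be left in place: black mouse 110 x 62 x 27 mm; origin at the centre of its underside.
- tape: Bystander, to be left in place: tape dispenser 140 x 55 x 79 mm; origin at the centre of its underside.
- spoon: Bystander, to be left in place: white plastic spoon, 160 mm long; origin at the centre of its underside.
There are look-alikes about, which are no part of the job. What is shaped like the plate but green or turquoise is not meant.

How it is judged:
By the outcome, as a careful person would: the job done as asked, in the order asked, and still so for the second after the job is handed in, with the robot touching nothing.
It also fails if it takes over 61 s, if anything falls off the work surface, if the arm or the gripper's body presses on something with over 40 N, if the wrist force passes 120 N, or if a joint passes its speed limit or range.

ROBOT

A 6-joint arm with a two-finger parallel gripper is mounted at the origin on the work surface. World frame = base frame: x ahead of the robot, y to its left, z up, the work surface at z = 0. Lengths are in mm, angles in rad, forces in N, time in s.
With the tool pointing down it reaches from about 325 to 850 mm from the base axis. Payload 4.4 kg.
Tool frame: the origin (TCP) lies at the very end of the fingers, on their centre line; the grasp point (between the pads) lies 19 mm behind it; z points along the fingers, y is the line along which they close (so a half turn about z gives the same grasp; the last joint's range is limited). The gripper opens to 94 mm and grips with 3 to 60 N. Pads are 16 mm wide; open, the fingers measure 119 mm over their backs; the gripper's body (75 mm by 177 mm) begins 78 mm behind the grasp point.
Start: joints at [-1.423, 0.207, 1.542, -0, 1.393, -0.15], TCP at [169.252, -549.528, 205.447] pointing down, gripper open.
Joint ranges: [-2.73, 2.73], [-0.86, 2.22], [0.23, 2.46], [-1.11, 4.25], [0.08, 2.63], [-2.82, 2.82]. Speed limits (rad/s): [2.79, 2.79, 3.14, 3.14, 3.14, 3.14].

INTERFACE

Orientations are given as a unit quaternion [x, y, z, w].
In Python, from station import env, eyes, spotter gives the robot as it stands.
- The arm moves only by the tool move_arm, never from a script. Its argument "increments" is a list of rows, each a list of 2 entries, a list of its own where there are three numbers: the shift along the tool's x, y, z in mm, then the turn, a rotation vector about the tool's x, y, z in rad. In form: [[[tx, ty, tz], [wx, wy, wz]], ...]. A call has 1 to 8 rows; each row is the pose to reach, as a shift and turn from the pose commanded when the call began, along the tool's axes at that moment; what a row does not reach only later rows make up. A row lasts 1/12 s, in which the tool goes at most 41.7 mm and 7.16 degrees, less where a joint would pass 70% of its speed; a pose out of reach is approached as far as the arm can. A call with a gripper value outside its range is refused whole. "hand" is the opening, from 0 (shut) to 1 (fully open), set as the call begins (left out, the last holds). The fingers move at their own pace and stop on an object; the grip force is fixed at half the most. Time passes only in rows, so rows that repeat a pose let the fingers close. It gives the time, the measured TCP pose, the force, the opening and the grip force at its end, in the units of the state.
- env.state(): the state, without advancing time (a new reading comes with each control period).
- eyes.get_image(name): name is "scene" or "top" or "wrist"; returns a dict with "img" (480x640x3 uint8, red, green, blue), "fx", "fy", "cx", "cy" (pixels), "R" (3x3) and "t" (3): a world point X has camera coordinates R X + t. Camera axes: x right, y down, z forward; pixel columns grow to the right and rows downward; lengths in mm; the calibration is good to about 2 mm. A picture is of the moment at which its call begins. There is no depth.
- env.close_job(): hands the job in; it is judged then, once.
Trained networks look in the newest picture that a camera, given by its name, has taken for a name from the list of things; names that differ only in an ending like _2 or _b are one class to them, and where a whole thing is asked for, a point or a joint stands for the part that bears it (a point fixed in the world has none). Each returns a list of dicts, best first, with "confidence" (0 to 1); they miss things now and then, are a little off and sometimes report something else, mostly with a low value. They report only what shows in the picture. A call takes as long as a camera call. They do not tell look-alikes from the thing itself.
- spotter.boxes_of(camera, target): "extent" ([left, top, right, bottom] in pixels, round what is visible of it).
- spotter.pinpoint(camera, target): "uv" ([column, row] in pixels: a listed point, or the origin of a listed thing).
The state is a dict: "clock": time; "q": joint angles; "joint_vel": joint speeds; "joint_torque": joint torques, N m; "ee_pos": TCP position; "eef_rot": TCP orientation; "contact_force": force on the tool from outside, world axes, zero at the start; "ft_torque": the same for the moment, N m; "width": finger opening in mm; "finger_force": force on a finger pad.
Only numpy, scipy, OpenCV 4.12 (cv2) and the standard library are available. Lean on these libraries where they do the work, as an engineer would, in place of code of your own. Each camera call takes 0.05 s, during which the arm holds its last target. There are 200 camera calls.

## Working session

There is one attempt and no reset: what is moved stays moved. The work goes in short steps, Python scripts to look and compute and a tool call to move; the robot and the scene stay as the last step left them, time stands still between calls to the robot, and variables do not carry over. Pictures are saved under pics/ and viewed, at most 13 in all, crops included, and the job is handed in when it is done.

Besides the shell and the picture viewer there is one more tool, called by a JSON object that holds its "method" and its "body". move_arm: Moves the arm, as the interface text tells. Its arguments: {"type":"object","properties":{"increments":{"type":"array"},"hand":{"type":"number"}},"required":["increments"]}

```bash
mkdir -p pics
cat > h.py <<'E'
import numpy as np, cv2
from station import env, eyes, spotter
from scipy.spatial.transform import Rotation as Rn
def ray(c,uv,z):
    R=np.array(c["R"]);t=np.array(c["t"])
    d=R.T@np.array([(uv[0]-c["cx"])/c["fx"],(uv[1]-c["cy"])/c["fy"],1]);o=-R.T@t
    return o+d*(z-o[2])/d[2]
def proj(c,X):
    p=np.array(c["R"])@np.array(X)+np.array(c["t"]);return [c["fx"]*p[0]/p[2]+c["cx"],c["fy"]*p[1]/p[2]+c["cy"]]
def save(c,n): cv2.imwrite("pics/"+n,cv2.cvtColor(c["img"],cv2.COLOR_RGB2BGR))
E
python3 - <<'E'
from h import *
Z=dict(plate=0,rib=45,hole0=0,hole1=0,binder=0,bed_mid=30,post0=39,post1=39)
for cam in("top","scene"):
    c=eyes.get_image(cam);save(c,cam+"0.png")
    for n,z in Z.items():
        print(cam,n,[(np.round(p["uv"]).tolist(),round(p["confidence"],2),np.round(ray(c,p["uv"],z)[:2]).tolist()) for p in spotter.pinpoint(cam,n)[:3]])
s=env.state();print(s)
E
```

```text
top plate [([380.0, 249.0], 0.91, [504.0, -221.0]), ([426.0, 349.0], 0.91, [213.0, -341.0]), ([306.0, 308.0], 0.79, [336.0, -3.0])]
top rib [([308.0, 304.0], 0.97, [342.0, -7.0]), ([503.0, 307.0], 0.81, [324.0, -554.0]), ([383.0, 246.0], 0.77, [503.0, -224.0])]
top hole0 [([430.0, 326.0], 0.97, [277.0, -356.0]), ([400.0, 242.0], 0.83, [524.0, -283.0]), ([292.0, 319.0], 0.79, [303.0, 39.0])]
top hole1 [([430.0, 326.0], 0.97, [277.0, -356.0]), ([400.0, 242.0], 0.83, [524.0, -283.0]), ([292.0, 319.0], 0.79, [303.0, 39.0])]
top binder [([233.0, 254.0], 0.95, [498.0, 209.0])]
top bed_mid [([232.0, 249.0], 0.98, [505.0, 210.0]), ([212.0, 255.0], 0.72, [487.0, 266.0])]
top post0 [([250.0, 254.0], 0.79, [487.0, 156.0]), ([154.0, 311.0], 0.6, [329.0, 423.0])]
top post1 [([250.0, 254.0], 0.79, [487.0, 156.0]), ([154.0, 311.0], 0.6, [329.0, 423.0])]
scene plate [([164.0, 265.0], 0.84, [198.0, -332.0]), ([122.0, 327.0], 0.76, [318.0, -556.0]), ([279.0, 232.0], 0.71, [335.0, -7.0])]
scene rib [([265.0, 279.0], 0.96, [497.0, -226.0]), ([118.0, 314.0], 0.9, [316.0, -555.0]), ([280.0, 220.0], 0.88, 
[... 703 characters left out ...]
'clock': 0.9, 'q': array([-1.42250333e+00,  2.06582765e-01,  1.54149939e+00,  6.31568129e-06,
        1.39349120e+00, -1.50502712e-01]), 'joint_vel': array([-0.00083309,  0.00091154,  0.00025837, -0.00064368,  0.00014913,
       -0.00091471]), 'joint_torque': array([-3.22269088e-04, -3.70876837e+01, -2.81765395e+01,  7.00198137e-02,
        2.73906905e-02,  5.38030761e-06]), 'ee_pos': array([ 169.25321549, -549.53262898,  205.45675872]), 'eef_rot': array([9.88860965e-01, 1.48842171e-01, 3.09767576e-06, 9.65315643e-06]), 'contact_force': array([-0.47216757,  0.29813836, -0.42248319]), 'ft_torque': array([ 0.03747717,  0.01333563, -0.02296483]), 'finger_force': 0.0, 'width': 94.36453267079226}
```

View pictures.

Run:
```python
import cv2,numpy as np
a=cv2.imread("pics/top0.png")
cv2.imwrite("pics/top0c.png",cv2.resize(a[190:390,130:530],None,fx=2,fy=2,interpolation=cv2.INTER_CUBIC))
```

```text
(no output)
```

View pics/top0c.png

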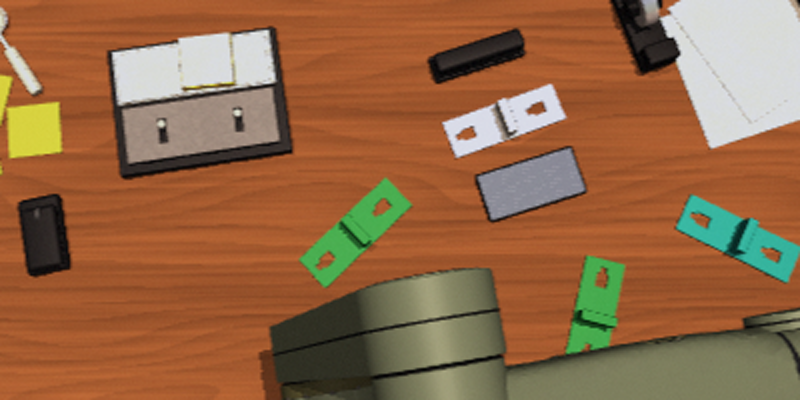

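View pics/scene0.png

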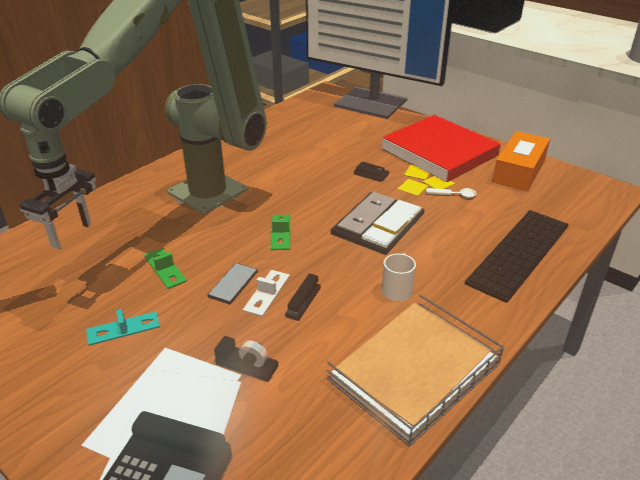

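```bash
cat >> h.py <<'E'
def incr(target,yaw):
    """shift/turn (tool axes) to a down-pointing TCP at target, tool x at yaw"""
    s=env.state();Rt=Rn.from_quat(s["eef_rot"]);G=Rn.from_euler('z',yaw)*Rn.from_euler('x',np.pi)
    print("clock",round(s["clock"],2),"shift",np.round(Rt.inv().apply(np.array(target)-s["ee_pos"]),1),"turn",np.round((Rt.inv()*G).as_rotvec(),4),
      "dist",np.linalg.norm(np.array(target)-s["ee_pos"]).round())
E
python3 - <<'E'
from h import *
s=env.state();c=eyes.get_image("wrist")
Rt=Rn.from_quat(s["eef_rot"]).as_matrix();o=-np.array(c["R"]).T@c["t"]
print("cam in tool",Rt.T@(o-s["ee_pos"]),"fx",c["fx"]);print(np.array(c["R"])@Rt)
incr([470,-215,260],.27)
E
```

```text
cam in tool [  67.95448629   -0.8577894  -178.91472666] fx 414.71082562056904
[[ 5.80686699e-05  9.99999998e-01  3.70752257e-05]
 [-9.72223378e-01  6.51333571e-05 -2.34054907e-01]
 [-2.34054909e-01 -2.24541441e-05  9.72223379e-01]]
clock 0.95 shift [ 385.9 -231.2  -54.5] turn [ 0.     -0.      0.0288] dist 453.0
```

{"method": "move_arm", "body": {"increments": [[[36,-21,0],[0,0,0.03]],[[76,-44,0],[0,0,0.03]],[[116,-67,0],[0,0,0.03]],[[152,-88,0],[0,0,0.03]],[[188,-109,0],[0,0,0.03]],[[224,-130,0],[0,0,0.03]],[[260,-151,0],[0,0,0.03]],[[290,-170,0],[0,0,0.03]]]}}

```text
clock: 1.62
ee_pos: [395.7, -302.3, 205.8]
eef_rot: [0.991, 0.134, 0.0, 0.0]
contact_force: [0.6, 0.7, -0.1]
width: 94.0
finger_force: 0.0
```

Run:
```python
from h import *
incr([504,-222,150],.27)
```

```text
clock 1.62 shift [125.7 -48.7  55.8] turn [ 0.0009 -0.0005 -0.0015] dist 146.0
```

{"method": "move_arm", "body": {"increments": [[[32,-12,14],[0,0,0]],[[64,-24,28],[0,0,0]],[[95,-36,42],[0,0,0]],[[120,-45,53],[0,0,0]],[[120,-45,53],[0,0,0]],[[120,-45,53],[0,0,0]]]}}

```text
clock: 2.12
ee_pos: [498.3, -227.4, 151.5]
eef_rot: [0.991, 0.135, -0.001, -0.001]
contact_force: [0.2, 0.4, 0.8]
width: 94.2
finger_force: 0.0
```

Run:
```python
from h import *
c=eyes.get_image("wrist");save(c,"w1.png");s=env.state();print(s["clock"],s["ee_pos"])
for n,z in dict(plate=0,rib=45,hole0=0,hole1=0).items():
    print(n,[(np.round(p["uv"]).tolist(),round(p["confidence"],2),np.round(ray(c,p["uv"],z)[:2],1).tolist()) for p in spotter.pinpoint("wrist",n)[:3]])
```

```text
2.1667 [ 498.06465055 -228.48312045  152.33093125]
plate [([337.0, 207.0], 0.92, [506.4, -227.5])]
rib [([335.0, 222.0], 0.55, [503.3, -226.2])]
hole0 [([269.0, 215.0], 0.88, [485.2, -176.1]), ([92.0, 294.0], 0.6, [378.1, -46.4]), ([400.0, 206.0], 0.58, [521.1, -276.0])]
hole1 [([269.0, 215.0], 0.88, [485.2, -176.1]), ([92.0, 294.0], 0.6, [378.1, -46.4]), ([400.0, 206.0], 0.58, [521.1, -276.0])]
```

View pics/w1.png

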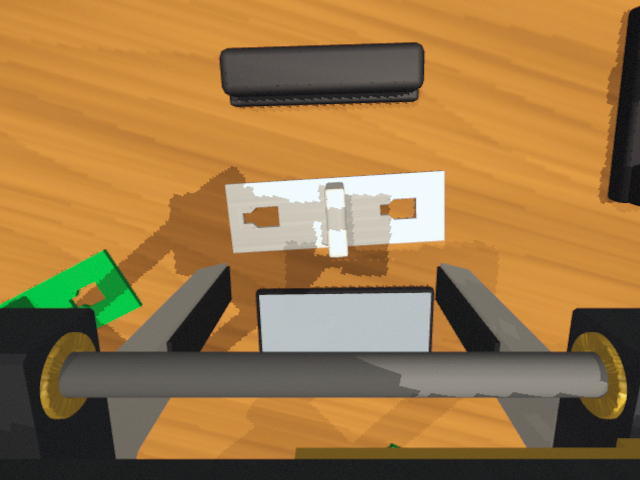

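Run:
```python
from h import *
c=eyes.get_image("wrist")
P=[ray(c,u,5)[:2] for u in [(225,184),(444,171),(445,241),(233,252)]]
m=np.mean(P,0);print(np.round(P,1),m)
for a,b in((1,0),(2,3)):
    d=P[a]-P[b];print(np.linalg.norm(d),np.degrees(np.arctan2(*-d[::-1]))-90)
yaw=np.mean([np.arctan2(*(P[b]-P[a])[::-1])-np.pi/2 for a,b in((1,0),(2,3))]);print("yaw",yaw)
r=ray(c,(336.5,190),45);print("rib far",r, ray(c,(337,256),45), ray(c,(326,184),45),ray(c,(347,256),45))
incr([*m,80],yaw)
```

```text
[[ 501.4 -139.8]
 [ 556.7 -303.4]
 [ 503.1 -322.6]
 [ 448.3 -157.6]] [ 502.38705597 -230.8392937 ]
172.74418289534816 18.67898695562333
173.88587308797455 18.360481470902954
yaw 0.3232303386156835
rib far [ 525.30007147 -224.15918177   45.        ] [ 479.17105449 -237.25047288   45.        ] [ 527.41117953 -216.02134771   45.        ] [ 481.07616455 -244.2260193    45.        ]
clock 2.42 shift [ 4.   2.1 73.3] turn [ 0.0013 -0.0008 -0.0563] dist 73.0
```

{"method": "move_arm", "body": {"increments": [[[4,2,25],[0,0,-0.056]],[[4,2,55],[0,0,-0.056]],[[4,2,85],[0,0,-0.056]],[[4,2,110],[0,0,-0.056]],[[4,2,125],[0,0,-0.056]],[[4,2,135],[0,0,-0.056]],[[4,2,136],[0,0,-0.056]],[[4,2,136],[0,0,-0.056]]]}}

```text
clock: 3.08
ee_pos: [502.5, -230.0, 16.7]
eef_rot: [0.987, 0.161, 0.0, 0.0]
contact_force: [0.3, 0.8, -0.2]
width: 93.9
finger_force: 0.0
```

{"method": "move_arm", "body": {"increments": [[[0,0,0],[0,0,0]],[[0,0,0],[0,0,0]],[[0,0,0],[0,0,0]],[[0,0,0],[0,0,0]],[[0,0,0],[0,0,0]],[[0,0,0],[0,0,0]],[[0,0,0],[0,0,0]],[[0,0,0],[0,0,0]]], "hand": 0}}

```text
clock: 3.75
ee_pos: [502.6, -229.4, 16.5]
eef_rot: [0.987, 0.162, 0.0, 0.0]
contact_force: [-0.5, -0.5, 0.6]
width: 44.2
finger_force: 0.0
```

{"method": "move_arm", "body": {"increments": [[[0,0,0],[0,0,0]],[[0,0,0],[0,0,0]],[[0,0,0],[0,0,0]],[[0,0,0],[0,0,0]],[[0,0,0],[0,0,0]],[[0,0,0],[0,0,0]],[[0,0,0],[0,0,0]],[[0,0,0],[0,0,0]]]}}

```text
clock: 4.42
ee_pos: [502.5, -229.2, 16.4]
eef_rot: [0.987, 0.162, -0.0, -0.0]
contact_force: [-0.3, 1.0, -0.1]
width: 13.6
finger_force: 30.0
```

{"method": "move_arm", "body": {"increments": [[[0,0,-8],[0,0,0]],[[0,0,-30],[0,0,0]],[[0,0,-60],[0,0,0]],[[0,0,-95],[0,0,0]],[[0,0,-130],[0,0,0]],[[0,0,-155],[0,0,0]],[[0,0,-165],[0,0,0]],[[0,0,-165],[0,0,0]]]}}

```text
clock: 5.08
ee_pos: [504.3, -230.7, 184.7]
eef_rot: [0.987, 0.162, 0.002, 0.002]
contact_force: [0.6, -0.2, -3.0]
width: 13.7
finger_force: 30.0
```

Run:
```python
from h import *
c=eyes.get_image("wrist");save(c,"w2.png")
c=eyes.get_image("top")
print([(np.round(p["uv"],1).tolist(),round(p["confidence"],2),np.round(ray(c,p["uv"],39)[:2]).tolist()) for p in spotter.pinpoint("top","post0")[:3]])
s=env.state();print(s["clock"],s["ee_pos"],s["width"],s["finger_force"],s["contact_force"])
incr([400,70,200],.3)
```

```text
[([210.6, 257.5], 0.63, [480.0, 268.0]), ([249.5, 250.7], 0.57, [498.0, 157.0])]
5.2333 [ 500.97950545 -228.4686228   178.84003862] 13.724056784749516 29.991850554943085 [ 0.3763813  -0.12162344 -4.23161041]
clock 5.23 shift [  -0.5 -315.2  -20. ] turn [-0.0037  0.0031  0.0247] dist 316.0
```

View pics/w2.png

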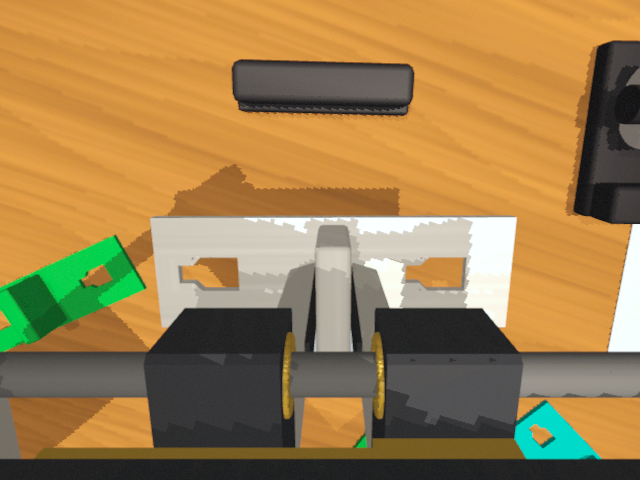

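Run:
```python
from h import *
c=eyes.get_image("wrist");s=env.state();Rt=Rn.from_quat(s["eef_rot"]).as_matrix()
zt=s["ee_pos"][2]-11.4
P=np.array([Rt.T@(ray(c,u,zt)-s["ee_pos"]) for u in [(152,217),(516,217),(505,327),(161,327)]]);print(P.round(1))
print(env.state()["ee_pos"]);incr([430,202,180],.16)
```

```text
[[ 28.8 -85.7  11.7]
 [ 28.9  85.1  10.9]
 [-27.3  85.5  11.1]
 [-27.6 -87.   11.9]]
[ 500.76924518 -228.33526707  178.37604886]
clock 5.28 shift [ 7.020e+01 -4.304e+02  1.000e-01] turn [-0.0042  0.004   0.1647] dist 436.0
```

{"method": "move_arm", "body": {"increments": [[[2,-15,0],[0,0,0.02]],[[6,-42,0],[0,0,0.04]],[[12,-78,0],[0,0,0.06]],[[18,-114,0],[0,0,0.08]],[[24,-150,0],[0,0,0.1]],[[30,-186,0],[0,0,0.12]],[[36,-222,0],[0,0,0.14]],[[42,-258,0],[0,0,0.165]]]}}

```text
clock: 5.95
ee_pos: [457.8, 30.2, 179.0]
eef_rot: [0.997, 0.079, -0.002, -0.0]
contact_force: [0.9, 0.9, -3.5]
width: 13.7
finger_force: 30.0
```

Run:
```python
from h import *
incr([430,202,180],.16)
```

```text
clock 5.95 shift [  -0.4 -174.1   -0.7] turn [-0.0013  0.0044 -0.0018] dist 174.0
```

{"method": "move_arm", "body": {"increments": [[[0,-35,0],[0,0,0]],[[0,-70,0],[0,0,0]],[[0,-105,0],[0,0,0]],[[0,-135,0],[0,0,0]],[[0,-155,0],[0,0,0]],[[0,-163,0],[0,0,0]],[[0,-163,0],[0,0,0]],[[0,-163,0],[0,0,0]]]}}

```text
clock: 6.62
ee_pos: [433.4, 188.7, 180.0]
eef_rot: [0.997, 0.08, -0.001, 0.001]
contact_force: [-1.2, -0.5, -2.7]
width: 13.8
finger_force: 30.0
```

Run:
```python
from h import *
c=eyes.get_image("wrist");save(c,"w3.png");s=env.state();print(s["clock"],s["ee_pos"],s["eef_rot"],s["contact_force"])
for n,z in dict(binder=0,bed_mid=30,post0=39).items():
    print(n,[(np.round(p["uv"]).tolist(),round(p["confidence"],2),np.round(ray(c,p["uv"],z)[:2],1).tolist()) for p in spotter.pinpoint("wrist",n)[:3]])
```

```text
6.6667 [433.77894124 188.28284083 180.42259908] [ 9.96828070e-01  7.95767871e-02 -9.69057912e-04  6.27902597e-04] [-0.68527006 -0.24742041 -3.18913523]
binder []
bed_mid [([318.0, 130.0], 0.59, [498.4, 211.7])]
post0 [([387.0, 152.0], 0.68, [491.0, 157.6]), ([241.0, 145.0], 0.65, [478.6, 266.9]), ([344.0, 5.0], 0.2, [586.0, 206.0])]
```

View pics/w3.png

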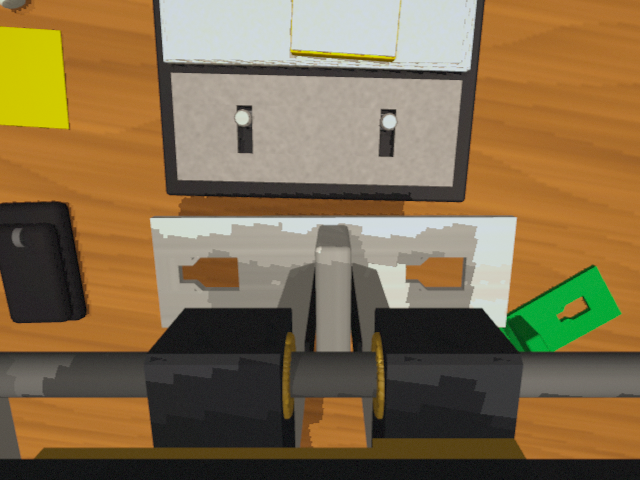

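Run:
```python
from h import *
c=eyes.get_image("wrist");s=env.state()
g=cv2.cvtColor(c["img"],cv2.COLOR_RGB2GRAY)
hd=[]
for (u,v) in((243,118),(389,121)):
    r=g[v-12:v+13,u-12:u+13]; n,l,st,ce=cv2.connectedComponentsWithStats((r>185).astype(np.uint8))
    k=1+np.argmax(st[1:,4]);uv=ce[k]+[u-12,v-12];print(uv,st[k]);hd.append(ray(c,uv,39))
hd=np.array(hd);m=hd.mean(0);d=hd[0]-hd[1];yaw=np.arctan2(d[1],d[0])-np.pi/2
print(hd.round(1),np.linalg.norm(d),"mid",m,"yaw",yaw)
# bed corners (z30), top-left, top-right, bottom-right, bottom-left
B=np.array([ray(c,u,30)[:2] for u in[(171,72),(464,80),(458,186),(178,186)]]);print(B.round(1),[np.linalg.norm(B[i]-B[(i+1)%4]).round(1) for i in range(4)])
for a,b in((1,0),(2,3)):
    e=B[b]-B[a];print(np.arctan2(e[1],e[0])-np.pi/2)
# mouth centres in tool frame
Rt=Rn.from_quat(s["eef_rot"]).as_matrix();zt=s["ee_pos"][2]-11.4
print((g[225:320,150:520]).shape,g[270,225],g[270,445])
for n,box in dict(L=(195,245,248,298),R=(420,245,475,298)).items():
    pass
cv2.imwrite("pics/w3c.png",cv2.resize(cv2.cvtColor(c["img"],cv2.COLOR_RGB2BGR)[90:300,160:480],None,fx=2.5,fy=2.5,interpolation=cv2.INTER_NEAREST))
```

```text
[240.89705882 119.36029412] [  4   7  13  14 136]
[387.69852941 122.74264706] [  5   7  13  14 136]
[[498.6 268.9  39. ]
 [513.4 160.   39. ]] 109.89090143594429 mid [506.00998716 214.48808726  39.        ] yaw 0.1355824597005988
[[524.4 326.2]
 [553.4 108.1]
 [474.6  94.4]
 [439.5 315. ]] [np.float64(220.1), np.float64(80.0), np.float64(223.4), np.float64(85.7)]
0.13212318982503723
0.157823216707488
(95, 370) 86 116
```

View pics/w3c.png

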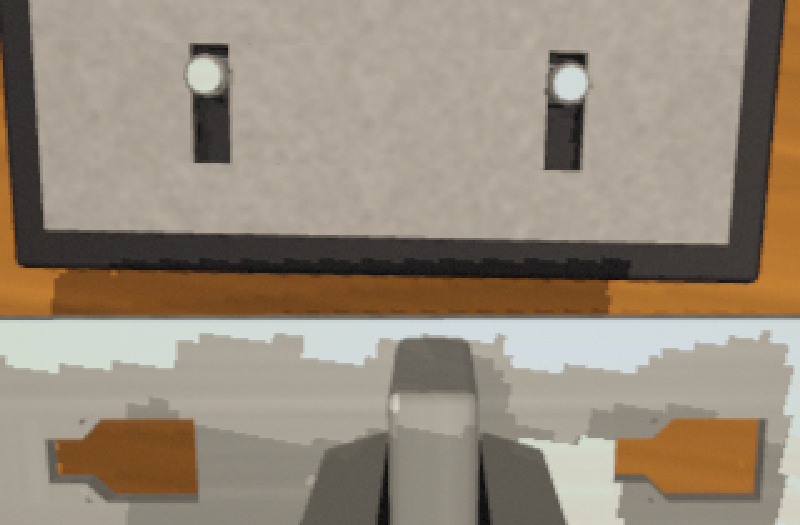

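Run:
```python
from h import *
c=eyes.get_image("wrist");s=env.state()
Rt=Rn.from_quat(s["eef_rot"]).as_matrix();e=s["ee_pos"];zt=e[2]-11.4
u0=(238.8-19,274);u1=(466.4-19,273.8)
A=np.array([ray(c,u,zt) for u in(u0,u1)]);T=(A-e)@Rt
print("mouth tool",T.round(1),np.linalg.norm(A[0]-A[1]));d=A[0]-A[1];print("plate yaw",np.arctan2(d[1],d[0])-np.pi/2,"tool yaw",np.arctan2(Rt[1,0],Rt[0,0]))
off=T.mean(0);print("off",off,e,s["contact_force"],s["clock"])
yaw=.1356;G=(Rn.from_euler('z',yaw)*Rn.from_euler('x',np.pi)).as_matrix()
tgt=np.array([506.0,214.5,0])-G@np.array([off[0],off[1],0]);print(tgt)
incr([tgt[0],tgt[1],70],yaw)
```

```text
mouth tool [[  0.5 -55.5  11.4]
 [  0.6  54.6  11.4]] 110.13797984547509
plate yaw 0.15876503234923 tool yaw 0.1580115435601836
off [ 0.50873885 -0.4450471  11.39986527] [434.44524513 188.39587445 181.40801786] [ 0.40563266 -0.92681347 -2.69357859] 6.9167
[5.05556095e+02 2.13990264e+02 5.45025508e-17]
clock 6.92 shift [ 74.3 -14.1 111.4] turn [0.0002 0.0001 0.0224] dist 135.0
```

{"method": "move_arm", "body": {"increments": [[[20,-4,5],[0,0,0.022]],[[45,-9,20],[0,0,0.022]],[[65,-13,45],[0,0,0.022]],[[74,-14,70],[0,0,0.022]],[[74,-14,90],[0,0,0.022]],[[74,-14,104],[0,0,0.022]],[[74,-14,110],[0,0,0.022]],[[74,-14,111],[0,0,0.022]]]}}

```text
clock: 7.58
ee_pos: [503.8, 214.1, 68.7]
eef_rot: [0.998, 0.068, -0.002, 0.0]
contact_force: [-0.3, -0.3, -2.8]
width: 14.0
finger_force: 30.0
```

{"method": "move_arm", "body": {"increments": [[[0,0,0],[0,0,0]],[[0,0,0],[0,0,0]],[[0,0,0],[0,0,0]]]}}

```text
clock: 7.83
ee_pos: [506.4, 215.2, 72.1]
eef_rot: [0.998, 0.069, 0.002, -0.0]
contact_force: [-0.3, 0.2, -2.6]
width: 13.6
finger_force: 30.0
```

Run:
```python
from h import *
c=eyes.get_image("wrist");save(c,"w4.png");s=env.state();print(s["clock"],s["ee_pos"],s["contact_force"],s["ft_torque"])
incr([505.6,214,60],.1356)
a=eyes.get_image("scene");u=[proj(a,[506,214,50])];print(u)
cv2.imwrite("pics/w4c.png",cv2.resize(cv2.cvtColor(c["img"],cv2.COLOR_RGB2BGR)[180:340,140:540],None,fx=2,fy=2,interpolation=cv2.INTER_CUBIC))
```

```text
7.8833 [506.17499793 215.23787319  72.02961271] [-0.51411585  0.36604475 -3.81807452] [ 0.02183871 -0.00239554  0.0271071 ]
clock 7.88 shift [-0.8  1.2 12. ] turn [-0.0004 -0.003   0.0021] dist 12.0
[[np.float64(369.72927764980886), np.float64(207.569950711761)]]
```

View pics/w4c.png

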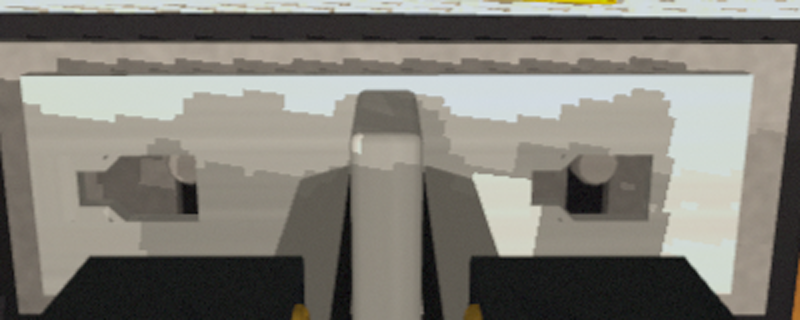

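{"method": "move_arm", "body": {"increments": [[[-0.8,1.2,2],[0,0,0.002]],[[-0.8,1.2,5],[0,0,0.002]],[[-0.8,1.2,8],[0,0,0.002]],[[-0.8,1.2,8],[0,0,0.002]],[[-0.8,1.2,8],[0,0,0.002]],[[-0.8,1.2,8],[0,0,0.002]],[[-0.8,1.2,8],[0,0,0.002]]]}}

```text
clock: 8.52
ee_pos: [504.4, 213.7, 62.5]
eef_rot: [0.998, 0.068, 0.0, -0.0]
contact_force: [-0.0, 1.0, -3.5]
width: 14.0
finger_force: 30.0
```

Run:
```python
from h import *
s=env.state();print(s["clock"],s["ee_pos"],s["contact_force"],s["ft_torque"])
c=eyes.get_image("wrist");g=c["img"];save(c,"w5.png")
incr([505.6,214,60],.1356)
for X in([498.6,268.9,39],[513.4,160,39]): print(np.round(proj(c,X),1))
cv2.imwrite("pics/w5c.png",cv2.resize(cv2.cvtColor(g,cv2.COLOR_RGB2BGR)[235:305,170:490],None,fx=2.5,fy=2.5,interpolation=cv2.INTER_CUBIC))
```

```text
8.5167 [504.44378143 213.72080005  62.48249483] [-0.01797948  0.99669917 -3.45476039] [ 0.05383875  0.04247978 -0.01646052]
clock 8.57 shift [ 1.2 -0.1  2.5] turn [-0.     -0.0002  0.0002] dist 3.0
[226.4 263.7]
[441.1 263.9]
```

View pics/w5c.png

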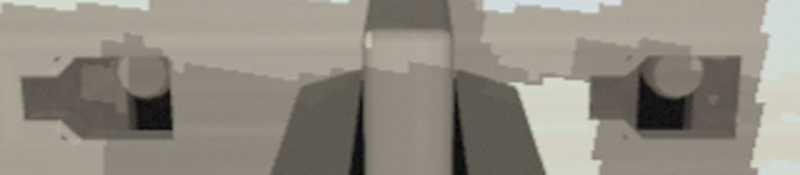

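{"method": "move_arm", "body": {"increments": [[[0.8,0,1],[0,0,0]],[[0.8,0,3],[0,0,0]],[[0.8,0,5],[0,0,0]],[[0.8,0,6.5],[0,0,0]],[[0.8,0,7.5],[0,0,0]],[[0.8,0,8],[0,0,0]],[[0.8,0,8.5],[0,0,0]],[[0.8,0,8.5],[0,0,0]]]}}

```text
clock: 9.23
ee_pos: [505.1, 213.8, 53.8]
eef_rot: [0.998, 0.068, -0.0, 0.0]
contact_force: [0.1, 0.0, -2.9]
width: 13.4
finger_force: 30.0
```

Run:
```python
from h import *
s=env.state();print(s["clock"],s["ee_pos"],s["contact_force"],s["ft_torque"],s["width"])
incr([505.6,214,46.4],.1356)
```

```text
9.2333 [505.06380314 213.78521435  53.83035202] [ 0.10079684  0.0125249  -2.90404121] [0.06253226 0.02544864 0.00949669] 13.424802535277838
clock 9.23 shift [ 0.6 -0.1  7.4] turn [0.     0.0002 0.0003] dist 7.0
```

No contact at 1.6 mm below nominal head-top height. Going on down gently.

{"method": "move_arm", "body": {"increments": [[[0.3,0,0.7],[0,0,0]],[[0.3,0,1.4],[0,0,0]],[[0.3,0,2.1],[0,0,0]],[[0.3,0,2.8],[0,0,0]],[[0.3,0,3.5],[0,0,0]],[[0.3,0,4],[0,0,0]],[[0.3,0,4],[0,0,0]]]}}

```text
clock: 9.82
ee_pos: [505.3, 213.8, 49.8]
eef_rot: [0.998, 0.068, -0.0, 0.0]
contact_force: [-0.2, -0.5, -3.4]
width: 13.8
finger_force: 30.0
```

{"method": "move_arm", "body": {"increments": [[[0,0,0.7],[0,0,0]],[[0,0,1.4],[0,0,0]],[[0,0,2.1],[0,0,0]],[[0,0,2.8],[0,0,0]],[[0,0,3.4],[0,0,0]],[[0,0,4],[0,0,0]],[[0,0,4.5],[0,0,0]],[[0,0,4.5],[0,0,0]]]}}

```text
clock: 10.48
ee_pos: [505.5, 213.8, 46.3]
eef_rot: [0.998, 0.068, -0.0, 0.0]
contact_force: [-3.2, -1.6, 5.1]
width: 13.6
finger_force: 30.0
```

{"method": "move_arm", "body": {"increments": [[[0,0,0.7],[0,0,0]],[[0,0,1.4],[0,0,0]],[[0,0,2.1],[0,0,0]],[[0,0,2.8],[0,0,0]],[[0,0,3.4],[0,0,0]],[[0,0,4],[0,0,0]],[[0,0,4],[0,0,0]],[[0,0,4],[0,0,0]]]}}

```text
clock: 11.15
ee_pos: [505.5, 213.8, 42.7]
eef_rot: [0.998, 0.068, -0.0, 0.0]
contact_force: [-4.0, -1.6, 8.1]
width: 13.7
finger_force: 30.0
```

Run:
```python
from h import *
s=env.state();print(s["clock"],s["ee_pos"],s["contact_force"],s["ft_torque"],s["width"])
c=eyes.get_image("wrist")
cv2.imwrite("pics/w6c.png",cv2.resize(cv2.cvtColor(c["img"],cv2.COLOR_RGB2BGR)[200:330,140:520],None,fx=2.1,fy=2.1,interpolation=cv2.INTER_CUBIC))
```

```text
11.15 [505.50144882 213.84469633  42.65769284] [-4.02539618 -1.64348959  8.11409342] [-0.15586847  0.86148397  0.00274915] 13.71176051060966
```

View pics/w6c.png

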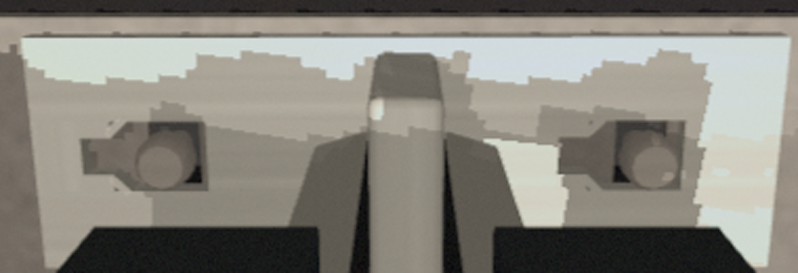

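Run:
```python
from h import *
c=eyes.get_image("wrist");s=env.state();e=s["ee_pos"];Rt=Rn.from_quat(s["eef_rot"]).as_matrix()
k=lambda x,y:(x/2.1+140,y/2.1+200)
for n,u,z in(("headL",k(165,167),39),("headR",k(655,166),39),("mouthL",k(208-40,155.5),e[2]-11.4),("mouthR",k(686-40,155.5),e[2]-11.4)):
    X=ray(c,u,z);print(n,X.round(1),((X-e)@Rt).round(2))
```

```text
headL [498.6 267.6  39. ] [  0.43 -54.21   3.69]
headR [513.6 159.9  39. ] [ 0.67 54.51  3.7 ]
mouthL [498.4 269.   31.3] [  0.39 -55.59  11.39]
mouthR [513.3 159.8  31.3] [ 0.4  54.6  11.41]
```

{"method": "move_arm", "body": {"increments": [[[-0.2,0,0.7],[0,0,0]],[[-0.2,0,1.4],[0,0,0]],[[-0.2,1,1.5],[0,0,0]],[[-0.2,2,1.5],[0,0,0]],[[-0.2,3,1.5],[0,0,0]],[[-0.2,4,1.5],[0,0,0]],[[-0.2,5,1.5],[0,0,0]],[[-0.2,5,1.5],[0,0,0]]]}}

```text
clock: 11.92
ee_pos: [507.6, 211.0, 42.2]
eef_rot: [0.998, 0.068, 0.002, -0.002]
contact_force: [-3.4, 4.9, 8.2]
width: 13.9
finger_force: 30.0
```

{"method": "move_arm", "body": {"increments": [[[0,0,0],[0,0,0]],[[0,0,0],[0,0,0]],[[0,0,0],[0,0,0]]]}}

```text
clock: 12.17
ee_pos: [507.6, 211.0, 42.2]
eef_rot: [0.998, 0.068, 0.002, -0.002]
contact_force: [-2.4, 3.9, 8.4]
width: 13.7
finger_force: 30.0
```

Run:
```python
from h import *
s=env.state();print(s["clock"],s["ee_pos"],s["contact_force"],s["ft_torque"],s["eef_rot"])
c=eyes.get_image("wrist")
cv2.imwrite("pics/w7c.png",cv2.resize(cv2.cvtColor(c["img"],cv2.COLOR_RGB2BGR)[200:330,140:520],None,fx=2.1,fy=2.1,interpolation=cv2.INTER_CUBIC))
```

```text
12.1667 [507.61666456 210.95082859  42.18173665] [-2.3947196   3.8877668   8.44680895] [ 0.53776005  0.73624097 -0.09075484] [ 0.99771257  0.06754822  0.00195164 -0.00174701]
```

View pics/w7c.png

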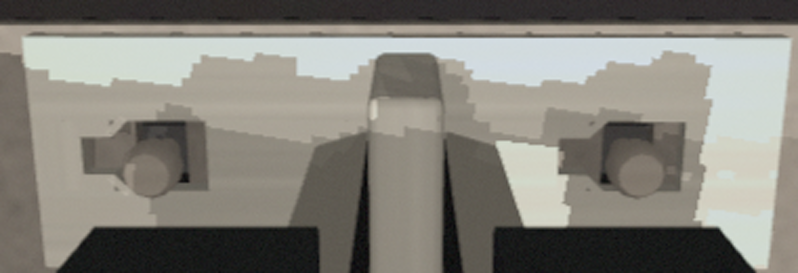

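{"method": "move_arm", "body": {"increments": [[[-0.6,0,0.5],[0,0,0]],[[-1.2,0,1],[0,0,0]],[[-1.8,0,1.2],[0,0,0]],[[-1.8,0,1.2],[0,0,0]],[[-1.8,0,1.2],[0,0,0]]]}}

```text
clock: 12.63
ee_pos: [507.5, 210.9, 41.7]
eef_rot: [0.998, 0.068, 0.004, -0.002]
contact_force: [-0.6, 4.3, 8.9]
width: 14.1
finger_force: 30.0
```

```bash
cat >> h.py <<'E'
def where():
    s=env.state();d=s["ee_pos"]-np.array([505.5,213.8,46.4]);a=.1356
    ex=np.array([np.cos(a),np.sin(a)]);ey=np.array([np.sin(a),-np.cos(a)])
    Rt=Rn.from_quat(s["eef_rot"]).as_matrix();G=(Rn.from_euler('z',a)*Rn.from_euler('x',np.pi))
    f=s["contact_force"]+[0,0,3]
    print(round(s["clock"],2),"x off",round(d[:2]@ex,2),"slid",round(d[:2]@ey,2),"depth",round(-d[2],2),"F tool x,y,up",np.round([f[:2]@ex,f[:2]@ey,f[2]],1),"M",s["ft_torque"].round(2),"tilt",(G.inv()*Rn.from_matrix(Rt)).as_rotvec().round(4))
E
python3 -c "from h import *;where()"
```

```text
12.63 x off 1.61 slid 3.12 depth 4.65 F tool x,y,up [-0.  -4.3 11.9] M [ 0.54  0.34 -0.14] tilt [0.0033 0.0077 0.0004]
```

{"method": "move_arm", "body": {"increments": [[[-1,0,0.2],[0,0,0]],[[-2,0,0.4],[0,0,0]],[[-3,0.5,0.5],[0,0,0]],[[-3,1,0.5],[0,0,0]],[[-3,1.5,0.5],[0,0,0]],[[-3,1.5,0.5],[0,0,0]]]}}

```text
clock: 13.13
ee_pos: [506.8, 209.7, 42.1]
eef_rot: [0.998, 0.068, 0.006, -0.002]
contact_force: [2.4, 6.2, 7.9]
width: 13.7
finger_force: 30.0
```

```bash
python3 -c "from h import *;where()"
```

```text
13.13 x off 0.69 slid 4.28 depth 4.31 F tool x,y,up [ 3.2 -5.9 10.9] M [ 0.69 -0.19 -0.04] tilt [0.004  0.0122 0.0004]
```

{"method": "move_arm", "body": {"increments": [[[-0.3,0,0.5],[-0.003,-0.006,0]],[[-0.3,1,0.7],[-0.003,-0.01,0]],[[-0.3,2,0.7],[-0.003,-0.01,0]],[[-0.3,3,0.7],[-0.003,-0.01,0]],[[-0.3,4,0.7],[-0.003,-0.01,0]],[[-0.3,4,0.7],[-0.003,-0.01,0]]]}}

```text
clock: 13.63
ee_pos: [506.4, 205.9, 41.2]
eef_rot: [0.998, 0.067, 0.0, -0.001]
contact_force: [1.0, 6.1, 8.8]
width: 13.7
finger_force: 30.0
```

```bash
python3 -c "from h import *;where()"
```

```text
13.63 x off -0.18 slid 7.96 depth 5.2 F tool x,y,up [ 1.8 -5.9 11.8] M [ 1.05 -0.01 -0.02] tilt [0.0018 0.001  0.0006]
```

{"method": "move_arm", "body": {"increments": [[[0,1,0],[0,0,0]],[[0,2,0],[0,0,0]],[[0,3,0],[0,0,0]],[[0,4,0],[0,0,0]],[[0,5,0],[0,0,0]],[[0,5,0],[0,0,0]],[[0,5,0],[0,0,0]]]}}

```text
clock: 14.22
ee_pos: [506.5, 200.9, 41.0]
eef_rot: [0.998, 0.068, -0.0, -0.001]
contact_force: [-0.7, 6.3, 9.3]
width: 13.7
finger_force: 30.0
```

```bash
python3 -c "from h import *;where()"
```

```text
14.22 x off -0.79 slid 12.87 depth 5.42 F tool x,y,up [ 0.1 -6.4 12.3] M [ 1.07  0.03 -0.04] tilt [ 0.0018 -0.0002  0.0004]
```

Sliding freely at 6 N of friction; 12.9 of ~17.5 mm done.

{"method": "move_arm", "body": {"increments": [[[0.3,1,0],[0,0,0]],[[0.3,2,0],[0,0,0]],[[0.3,3,0],[0,0,0]],[[0.3,4,0],[0,0,0]],[[0.3,5,0],[0,0,0]],[[0.3,6,0],[0,0,0]],[[0.3,6,0],[0,0,0]],[[0.3,6,0],[0,0,0]]]}}

```text
clock: 14.88
ee_pos: [507.1, 196.3, 40.9]
eef_rot: [0.998, 0.067, -0.0, -0.002]
contact_force: [-1.2, 9.6, 7.7]
width: 13.5
finger_force: 30.0
```

```bash
python3 -c "from h import *;where()"
```

```text
14.88 x off -0.77 slid 17.58 depth 5.49 F tool x,y,up [ 0.1 -9.7 10.7] M [1.61 0.16 0.04] tilt [ 0.0039 -0.0005  0.0006]
```

{"method": "move_arm", "body": {"increments": [[[0,0.7,0],[0,0,0]],[[0,1.4,0],[0,0,0]],[[0,2,0],[0,0,0]],[[0,2,0],[0,0,0]],[[0,2,0],[0,0,0]]]}}

```text
clock: 15.3
ee_pos: [507.2, 196.1, 40.9]
eef_rot: [0.998, 0.067, -0.0, -0.003]
contact_force: [-1.2, 15.7, 7.0]
width: 13.8
finger_force: 30.0
```

```bash
python3 -c "from h import *;where()"
```

```text
15.3 x off -0.73 slid 17.72 depth 5.48 F tool x,y,up [  0.9 -15.7  10. ] M [ 2.42  0.28 -0.05] tilt [ 0.007  -0.0001  0.0009]
```

{"method": "move_arm", "body": {"increments": [[[0,-1,0],[0,0,0]],[[0,-2,-0.5],[0,0,0]],[[0,-3,-1.2],[0,0,0]],[[0,-3,-1.9],[0,0,0]],[[0,-3,-2.6],[0,0,0]],[[0,-3,-3.3],[0,0,0]],[[0,-3,-4],[0,0,0]],[[0,-3,-4],[0,0,0]]]}}

```text
clock: 15.97
ee_pos: [507.1, 196.2, 43.4]
eef_rot: [0.998, 0.068, -0.0, -0.001]
contact_force: [2.0, 8.2, 0.1]
width: 14.0
finger_force: 30.0
```

```bash
python3 -c "from h import *;where()"
```

```text
15.97 x off -0.82 slid 17.63 depth 2.97 F tool x,y,up [ 3.1 -7.8  3.1] M [ 1.3  -0.55 -0.09] tilt [ 0.0022 -0.0004  0.0005]
```

{"method": "move_arm", "body": {"increments": [[[0.5,-0.7,-0.4],[0,0,0]],[[1,-1.4,-0.8],[0,0,0]],[[1,-1.8,-0.8],[0,0,0]],[[1,-1.8,-0.8],[0,0,0]]]}}

```text
clock: 16.3
ee_pos: [507.0, 196.2, 43.4]
eef_rot: [0.998, 0.068, -0.002, 0.001]
contact_force: [5.4, 4.3, -2.1]
width: 13.7
finger_force: 30.0
```

```bash
python3 -c "from h import *;where()"
```

```text
16.3 x off -0.88 slid 17.64 depth 2.96 F tool x,y,up [ 6.  -3.6  0.9] M [ 1.09 -1.02  0.01] tilt [-0.0009 -0.0031  0.0003]
```

{"method": "move_arm", "body": {"increments": [[[1,-0.3,0],[0,0,0]],[[2,-0.6,0],[0,0,0]],[[3,-0.8,0],[0,0,0]],[[3,-0.8,0],[0,0,0]]]}}

```text
clock: 16.63
ee_pos: [507.2, 196.3, 43.4]
eef_rot: [0.998, 0.068, -0.005, 0.002]
contact_force: [-1.0, 1.2, 6.9]
width: 14.1
finger_force: 30.0
```

```bash
python3 -c "from h import *;where()"
```

```text
16.63 x off -0.66 slid 17.61 depth 3.0 F tool x,y,up [-0.8 -1.3  9.9] M [0.82 0.04 0.  ] tilt [-0.0025 -0.0098  0.0001]
```

{"method": "move_arm", "body": {"increments": [[[0,0,-0.5],[0,0.004,0]],[[0,0,-1],[0,0.008,0]],[[0,0,-1],[0,0.008,0]],[[0,0,-1],[0,0.008,0]]]}}

```text
clock: 16.97
ee_pos: [507.1, 196.2, 43.4]
eef_rot: [0.998, 0.068, -0.001, 0.001]
contact_force: [1.4, 3.9, 1.9]
width: 13.7
finger_force: 30.0
```

```bash
python3 -c "from h import *;where()"
```

```text
16.97 x off -0.8 slid 17.65 depth 2.98 F tool x,y,up [ 1.9 -3.7  4.9] M [ 1.02 -0.28 -0.08] tilt [-0.0025 -0.0015 -0.    ]
```

{"method": "move_arm", "body": {"increments": [[[0,0,0],[0,0,0]],[[0,0,0],[0,0,0]],[[0,0,0],[0,0,0]],[[0,0,0],[0,0,0]],[[0,0,0],[0,0,0]]], "hand": 0.35}}

```text
clock: 17.38
ee_pos: [506.3, 195.5, 42.9]
eef_rot: [0.998, 0.068, -0.002, 0.002]
contact_force: [0.2, 0.2, 0.2]
width: 32.9
finger_force: 0.0
```

{"method": "move_arm", "body": {"increments": [[[0,0,-5],[0,0,0]],[[0,0,-20],[0,0,0]],[[0,0,-45],[0,0,0]],[[0,0,-75],[0,0,0]],[[0,0,-100],[0,0,0]],[[0,0,-115],[0,0,0]],[[0,0,-120],[0,0,0]],[[0,0,-120],[0,0,0]]]}}

```text
clock: 18.05
ee_pos: [508.3, 196.6, 165.3]
eef_rot: [0.998, 0.068, 0.001, 0.001]
contact_force: [0.2, 0.5, 0.1]
width: 32.9
finger_force: 0.0
```

Run:
```python
from h import *
where();print(env.state()["ee_pos"],env.state()["width"])
c=eyes.get_image("wrist");save(c,"w8.png")
```

```text
18.05 x off 0.5 slid 17.44 depth -118.91 F tool x,y,up [ 0.3 -0.4  3.1] M [ 0.06 -0.04 -0.05] tilt [-0.0028  0.0018 -0.0002]
[508.34817528 196.59170921 165.30755053] 32.907948699018064
```

View pics/w8.png

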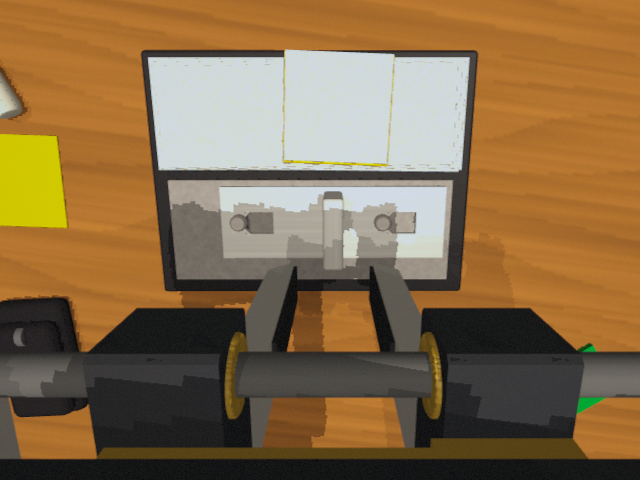

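The wrist picture shows the plate flat on the bed. Both heads, at about (238,222) and (382,222), sit over the slots at their far ends, clear of the mouths, and the gripper is free above. The notepad hasn't moved.

```bash
python3 -c "
from station import env
print(env.close_job())"
```

```text
the job is handed in; nothing more can be done
None
```

The press plate is on both posts, slid fully home (about 17.6 mm, to a firm stop), and held flat under both heads. It has been released, the highest push I read was about 16 N, and the job is handed in at about 18 s.

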